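# Free the seized slide bolt and raise the sample chamber's sash

## Robot

A 6-joint arm with a two-finger parallel gripper is mounted at the origin on a cart in front of the work surface, level with it; the furniture and walls round the work are solid. World frame = base frame: x ahead of the robot, y to its left, z up, the work surface at z = 0. Lengths are in mm, angles in rad, forces in N, time in s.
With the tool pointing down it reaches from about 350 to 975 mm from the base axis. Payload 7.1 kg.
Tool frame: the origin (TCP) lies on the front face of the gripper's body, between the roots of the fingers; the fingertips stand 80 mm ahead of it and the grasp point (between the pads) lies 61 mm ahead of it (env.tips_ahead is the distance from the TCP to the fingertips, in mm); z points along the fingers, y is the line along which they close (so a half turn about z gives the same grasp; the last joint's range is limited). The gripper opens to 88 mm and grips with 3 to 60 N. Pads are 20 mm wide; open, the fingers measure 115 mm over their backs; the gripper's body (75 mm by 178 mm) begins 61 mm behind the grasp point.
Start: joints at [1.299, 0.423, 1.63, -0, 1.089, -0.019], TCP at [156.291, 605.127, 302.675] pointing down, gripper open.
Joint ranges: [-3, 3], [-0.9, 2.11], [0.09, 2.58], [-1.31, 4.45], [0.11, 2.69], [-2.54, 2.54]. Speed limits (rad/s): [2.39, 2.39, 3.01, 3.14, 3.14, 3.14].

## Interface

Orientations are given as a unit quaternion [x, y, z, w].
In Python, from station import env, set_gripper, viewer, workorder gives the robot as it stands. Calls block until the motion is done:
- env.reach(position, orientation): joint-space move of the TCP to a pose.
- env.move_l(position, rot=None, rate=150, f_stop=None): straight line of the TCP; rot=None keeps the orientation; rate is the mean speed in mm/s. With f_stop (N) it stops when the force on the tool has changed by that much, and returns True; else False.
- env.move_joints(angles): joint-space move.
- set_gripper(opening): finger opening in mm; the grip force is fixed at half the most; returns when the fingers have stopped.
- env.hold(seconds).
- env.ik(position, orientation): joint angles nearest the present ones, or None.
- env.read_state(): the state.
- viewer.camera(name): name is "scene" or "top" or "wrist"; returns the picture (480x640x3 uint8, blue, green, red); there is no depth.
- viewer.camera_params(name): a dict with "fx", "fy", "cx", "cy" (pixels), "dist" ([k1, k2, p1, p2, k3] as OpenCV has them; the pictures are not rectified), "pose" (4x4, takes a point from camera to world coordinates); the wrist camera has in their place "tool_from_camera" (4x4, takes a point from camera to tool coordinates, whose origin is the TCP and whose axes are the flange's). Camera axes: x right, y up, looking along -z (the intrinsics and any distortion apply to the point x, -y, -z); pixel columns grow to the right and rows downward; lengths in mm; the calibration is good to about 2 mm. A picture is of the moment at which its call begins: read the wrist's pose just before it. camera_params takes no time and is no camera call.
A pose or a line that the arm cannot do raises env.IKError and nothing moves.
- workorder.sign_off(): hands the job in; it is judged then, once.
The state is a dict: "time_s": time; "qpos": joint angles; "dq": joint speeds; "tau": joint torques, N m; "tool_pos": TCP position; "orientation": TCP orientation; "force": force on the tool from outside, world axes, zero at the start; "wrist_torque": the same for the moment, N m; "width": finger opening in mm; "grip_force": force on a finger pad.
Only numpy, scipy, OpenCV 4.12 (cv2) and the standard library are available. Lean on these libraries where they do the work, as an engineer would, in place of code of your own. Each camera call takes 0.05 s, during which the arm holds its last target. There are 200 camera calls.

## Task

The clear front sash of the sample chamber is locked down by a seized slide bolt on its right side. Work the bolt loose by its upright red handle with short back-and-forth strokes, outward until it jams and back in until it jams, over and over until it runs, and draw it out fully to its end stop; then lift the sash by its blue top handle until the sprung catch snaps in under it, and let go so that it stays up on the catch with the bolt still out. Leave the vials and the bottles, jar and timer around it where they stand.

Things in the scene. Friction and masses are not known exactly. Their poses are not given: they have to be found in the camera images.
- chamber: Sample chamber fixed to the bench: base 200 mm deep (x) by 256 wide (y), clear walls and roof (191 high), two guide posts 205 mm tall at its front. Origin: centre of its underside; x to its back, y to its left, z up; its front (-x) roughly faces the robot. The bolt's foot plate runs out on its right (-y), to y = -335 mm.
- bolt_grip (a point): Middle of the bolt's handle, 92 mm above the bench: an upright red round knob, 26 mm across, from 60 to 119 mm above the bench, on a rusty rod that slides along the chamber's y, 28 mm up. In the chamber's frame it lies at x = -85 mm, y = -235 mm minus the bolt's joint value.
- housing (a point): Centre of the top of the bolt's grey housing, 46 mm above the bench (76 x 76 mm; its outer face is 31 mm inward of the bolt's handle at joint 0). The strokes' work is hidden in it: after 3 to 5 outward strokes that jam (varies, cannot be seen) the next one runs free to the end stop. Full strokes only: press each way until it stops dead at 12 N or more; one over 0.5 mm short may not count. More force (to 60 N) does nothing.
- bolt (a joint): Bolt's slide in m: 0 = fully home, growing as it is drawn outward along the chamber's -y, end stop 0.060. Sliding takes 4 to 7 N, most in the last 2 mm before a jam. Starts at 0.0055 to 0.0075, with hard jams inward at about 0.001 and outward at about 0.012. First strokes gain nothing; later both jams move out about 1.5 mm a stroke (outer: to about 0.015). Stays where left. Its tip leaves the sash at 0.030.
- sash_grip (a point): Centre of the sash's blue top handle: a bar 110 mm long along the chamber's y, 18 mm thick along x, 26 mm tall, open in front and behind; 234 mm above the bench with the sash down. The sash's top rail is 27 mm below this point.
- sash (a joint): Lift of the sash in m: 0 = down, top stop 0.078. It weighs 0.35 to 0.6 kg and falls if let go early. With the bolt's tip in it, it lifts only a few mm. From about 0.040 it pushes a sprung brass catch in the left post aside (a few N); above 0.060 the catch snaps in beneath, so that let go at 0.062 or more it sinks to 0.060 and stays.
- blue_bottle: Bystander: blue plastic bottle, 81 mm across, 142 mm tall. Origin: centre of its underside.
- grey_jar: Bystander: light grey jar with black lid, 86 mm across, 160 mm tall. Origin: centre of its underside.
- wash: Bystander: grey squeeze bottle with bent spout, 80 mm across, 190 mm tall. Origin: centre of its underside.
- kitchen_timer: Bystander: white twist timer, 68 mm across, 47 mm tall. Origin: centre of its underside.
- vial_a: Small white-capped bottle inside the chamber, 36 mm across, 75 mm tall. Origin: centre of its underside.
- vial_b: Small white-capped bottle inside the chamber, 37 mm across, 85 mm tall. Origin: centre of its underside.

How it is judged (in metres and radians):
On the way, in this order (a step that is already met when the one before it is completed fails the run):
1. the bolt is freed and drawn out to its end stop (value of joint bolt above 0.054 m), for 0.2 s.
2. the sash is raised past its catch (value of joint sash above 0.056 m), for 0.2 s.
At the end, for the whole second after the job is handed in: The bolt is out to within 6 mm of its end stop (joint above 0.054), and the sash rests still on its catch, lifted 56 to 65 mm (value of joint bolt above 0.054 m and value of joint sash between 0.056 and 0.065 m and velocity of joint sash between -0.01 and 0.01 m/s); the robot touches nothing.
It fails at once if a bystander or a vial is moved by more than 20 mm (distance of any of blue_bottle, grey_jar, wash, kitchen_timer, vial_a, vial_b from where it was at the start of the episode above 0.02 m).
It also fails if it takes over 58 s, if anything falls off the work surface, if the arm or the gripper's body presses on something with over 40 N, if the wrist force passes 120 N, or if a joint passes its speed limit or range.

## Working session

There is one attempt and no reset: what is moved stays moved. The work goes in short steps, each a Python script; the robot and the scene stay as the last script left them, time stands still between calls to the robot, and variables do not carry over. Pictures are saved under pics/ and viewed, at most 10 in all, crops included, and the job is handed in when it is done.

```bash
ls; mkdir -p pics
python3 - <<'E'
from station import env, viewer
import cv2
s=env.read_state(); print(s)
for n in("scene","top"):
    cv2.imwrite(f"pics/{n}0.png",viewer.camera(n)); print(viewer.camera_params(n))
print(viewer.camera_params("wrist"))
E
```

```text
pics
{'time_s': 0.0, 'qpos': array([ 1.29900772e+00,  4.23850525e-01,  1.63069240e+00, -1.32728364e-05,
        1.08860328e+00, -1.89880160e-02]), 'dq': array([ 1.19246101e-03, -7.15038460e-04,  9.89426516e-04,  1.50715919e-03,
       -3.21601092e-05, -1.73640052e-03]), 'tau': array([ 3.06941343e-03, -5.44637632e+01, -2.73664749e+01,  6.45203702e-02,
        2.28597829e-02, -1.26276700e-04]), 'tool_pos': array([156.17548189, 604.71976342, 301.89461639]), 'orientation': array([ 1.26060887e-01,  9.92022202e-01, -7.69434539e-04, -1.06721705e-04]), 'force': array([0.03542353, 0.34098267, 0.63509889]), 'wrist_torque': array([-0.01832705,  0.00191728, -0.00270498]), 'grip_force': 0.0, 'width': 87.97887264779965}
{'fx': 501.36945776592535, 'fy': 501.36945776592535, 'cx': 314.24359974118124, 'cy': 242.39163325729135, 'dist': array([-0.13198138,  0.        ,  0.        ,  0.        ,  0.        ]), 'pose': array([[-5.74206209e-01, -4.70275003e-01,  6.70170614e-01,
         1.59202497e+03],
       [ 8.18690053e-01, -3.35636142e-01,  4.65934520e-01,
         7.12191008e+02],
       [ 5.81612178
[... 532 characters left out ...]
04e-03,  6.25424715e-01,  7.80280983e-01,
         1.52226988e+03],
       [ 0.00000000e+00,  0.00000000e+00,  0.00000000e+00,
         1.00000000e+00]])}
{'fx': 430.2970909575418, 'fy': 430.2970909575418, 'cx': 315.6573804807294, 'cy': 242.18709828966362, 'dist': array([-0.08054466,  0.        ,  0.        ,  0.        ,  0.        ]), 'tool_from_camera': array([[-9.44447924e-05,  9.67397619e-01,  2.53262390e-01,
         6.90507754e+01],
       [ 9.99999819e-01, -5.93281523e-05,  5.99531137e-04,
        -5.82264928e-01],
       [ 5.95010584e-04,  2.53262400e-01, -9.67397438e-01,
        -8.26983795e+01],
       [ 0.00000000e+00,  0.00000000e+00,  0.00000000e+00,
         1.00000000e+00]])}
```

View pics/scene0.png

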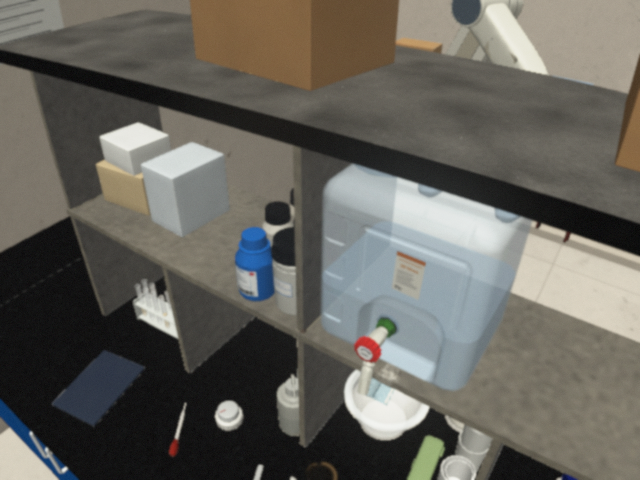

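View pics/top0.png

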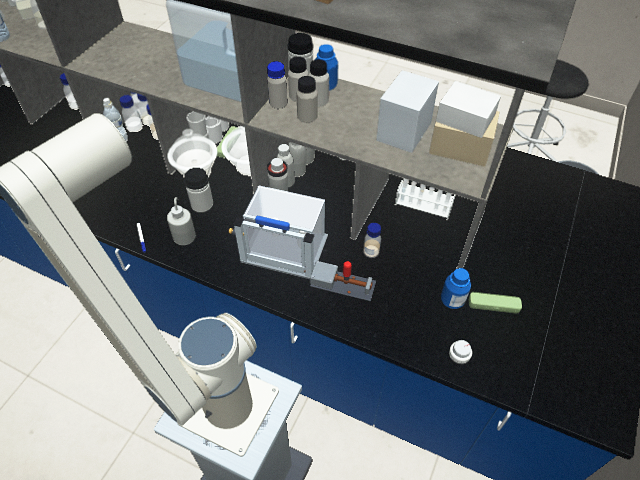

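The top view shows the chamber: blue bar near (272,224), red knob near (347,271), bolt plate to about (375,290). The scene camera's view of it is blocked by the shelf. I'll enlarge the chamber.

```bash
cat > h.py <<'E'
import numpy as np, cv2
from station import env, set_gripper, viewer, workorder
from scipy.spatial.transform import Rotation as R
def ray(uv,P,pose):
    K=np.array([[P["fx"],0,P["cx"]],[0,P["fy"],P["cy"]],[0,0,1]])
    n=cv2.undistortPoints(np.array([[uv]],float),K,P["dist"])[0,0]
    return pose[:3,3], pose[:3,:3]@np.array([n[0],-n[1],-1])
def atz(uv,z,P,pose):
    o,d=ray(uv,P,pose); return o+d*(z-o[2])/d[2]
E
python3 - <<'E'
from h import *
im=cv2.imread("pics/top0.png"); P=viewer.camera_params("top")
c=im[170:310,220:390]; cv2.imwrite("pics/crop.png",cv2.resize(c,None,fx=4.2,fy=4.2,interpolation=cv2.INTER_CUBIC))
hsv=cv2.cvtColor(im,cv2.COLOR_BGR2HSV)
roi=np.zeros(im.shape[:2],np.uint8); roi[200:300,225:380]=1
blue=cv2.inRange(hsv,(100,150,90),(125,255,255))*roi
red=(cv2.inRange(hsv,(0,180,90),(5,255,255))|cv2.inRange(hsv,(172,180,90),(180,255,255)))*roi
for n,m,z in(("blue",blue,234),("red",red,92)):
    k,l,st,ce=cv2.connectedComponentsWithStats(m); i=1+st[1:,4].argmax()
    print(n,st[i],ce[i],atz(ce[i],z,P,P["pose"]))
    if n=="blue":
        ys,xs=np.where(l==i)
        for x in(xs.min(),xs.max()): 
            p=[x,ys[xs==x].mean()]; print(p,atz(p,234,P,P["pose"]))
for uv in((461,350),(456,303),(181,240),(200,208)): print(uv,atz(uv,0,P,P["pose"]))
E
```

```text
blue [255 216  34  14 255] [271.72941176 222.51764706] [493.52014228 105.95150083 234.        ]
[np.int64(255), np.float64(218.5)] [485.91269973 160.36646813 234.        ]
[np.int64(288), np.float64(225.5)] [504.10951048  55.39410737 234.        ]
red [343 261   9  16 106] [346.88679245 268.61320755] [ 528.62274915 -135.64659893   92.        ]
(461, 350) [ 4.58358827e+02 -5.50082240e+02  2.27373675e-13]
(456, 303) [ 615.71648317 -487.38853524    0.        ]
(181, 240) [ 4.55134495e+02  4.67141700e+02 -2.27373675e-13]
(200, 208) [ 6.12928229e+02  4.89315507e+02 -2.27373675e-13]
```

View pics/crop.png

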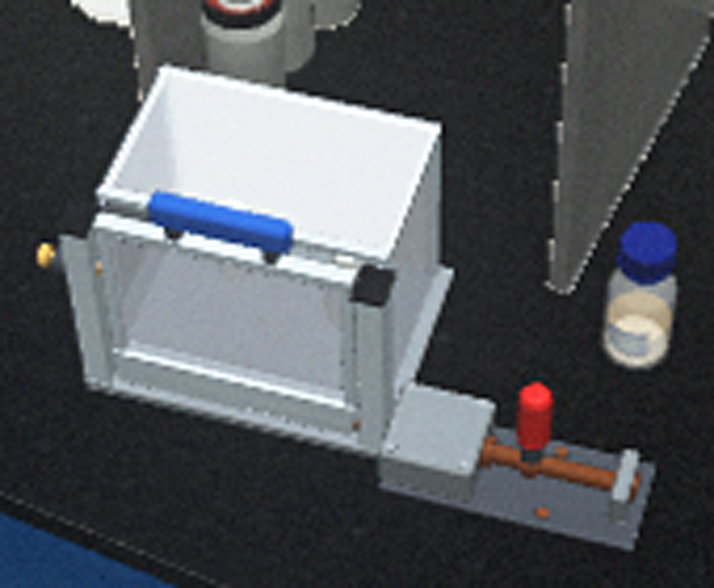

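The enlarged crop shows the bar at crop (220,220), the knob at (535,415), the catch on the left post and the bolt's foot plate to (655,463). The bar direction gives a yaw of about 9.8° and the measured bar length of 106 mm (given 110) agrees. I'll take the wrist camera over it next.

```bash
cat >> h.py <<'E'
def down(phi): # tool y at angle phi from world y, pointing down
    return (R.from_euler("z",phi,degrees=True)*R.from_quat([0,1,0,0])).as_quat()
E
python3 - <<'E'
from h import *
P=viewer.camera_params("top")
for n,uv,z in(("postR",(308.6,237.9),205),("baseFL",(241,262.4),0),("plateNearOut",(370.7,300.5),0),("plateFarOut",(376,280.2),0),("plateNearIn",(311,286.2),0),("divider",(353.5,239.5),0)):
    print(n,atz(uv,z,P,P["pose"]).round(0))
s=env.read_state()
env.move_l(s["tool_pos"]+[0,0,80],rate=200)
for phi in(9.5,189.5): print(phi,[env.ik(p,down(phi)) for p in([500,-20,400],[528,-135,146])], [env.ik([493,106,z],down(phi+90)) for z in(300,370)])
phi=9.5 if env.ik([500,-20,400],down(9.5)) is not None else 189.5
env.reach([500,-20,400],down(phi))
env.hold(.2); s=env.read_state(); im=viewer.camera("wrist")
cv2.imwrite("pics/w1.png",im); np.savez("w1.npz",p=s["tool_pos"],q=s["orientation"]); print(s["time_s"],s["tool_pos"],s["qpos"])
E
```

```text
postR [508. -12. 205.]
baseFL [461. 225.   0.]
plateNearOut [ 507. -233.    0.]
plateFarOut [ 589. -219.    0.]
plateNearIn [475. -34.   0.]
divider [717. -84.   0.]
9.5 [array([-6.37619120e-02,  1.29120741e-01,  1.79656874e+00, -4.44089210e-16,
        1.21590317e+00, -1.80036452e+00]), array([-2.72156252e-01,  5.40493812e-01,  1.89633663e+00, -4.44089210e-16,
        7.04762214e-01, -2.00875886e+00])] [None, None]
189.5 [array([-6.37619120e-02,  1.29120741e-01,  1.79656874e+00, -4.44089210e-16,
        1.21590317e+00,  1.34122814e+00]), array([-2.72156252e-01,  5.40493812e-01,  1.89633663e+00, -4.44089210e-16,
        7.04762214e-01,  1.13283380e+00])] [array([ 1.88185044e-01,  2.49527246e-01,  1.89537435e+00, -4.44089210e-16,
        9.96691057e-01,  2.23787650e-02]), array([ 1.88185044e-01,  1.65484331e-01,  1.82452388e+00, -4.44089210e-16,
        1.15158444e+00,  2.23787650e-02])]
3.375 [500.06108149 -19.56529923 399.94564974] [-6.28957852e-02  1.29272388e-01  1.79651844e+00  2.03822808e-05
  1.21587359e+00 -1.80022802e+00]
```

View pics/w1.png

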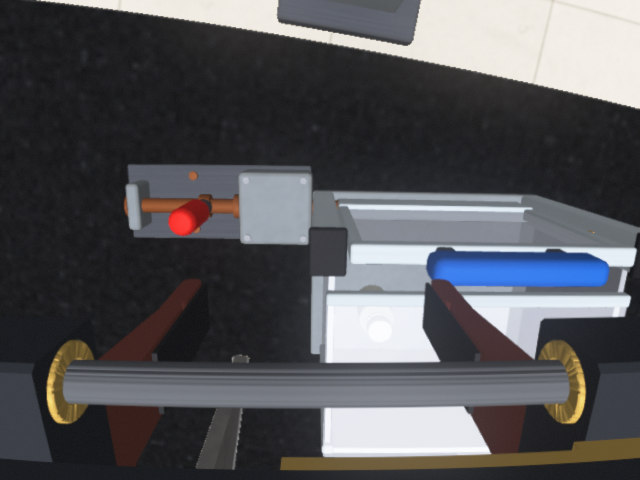

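The wrist picture shows the knob's top at about (182,220), the housing's top corners at (240,173), (311,173), (311,243) and (240,241), and the bar from (428,265) to (608,270). I'll turn these into positions.

```bash
cat >> h.py <<'E'
def wpose(p,q):
    T=np.eye(4); T[:3,:3]=R.from_quat(q).as_matrix(); T[:3,3]=p
    return T@viewer.camera_params("wrist")["tool_from_camera"]
E
python3 - <<'E'
from h import *
d=np.load("w1.npz"); P=viewer.camera_params("wrist"); W=wpose(d["p"],d["q"]); im=cv2.imread("pics/w1.png")
hs=[atz(uv,46,P,W)[:2] for uv in((240,173),(311,173),(311,243),(240,241.5))]
for a,b in((0,1),(1,2),(3,2),(0,3)): v=hs[b]-hs[a]; print("housing side",np.linalg.norm(v).round(1),np.degrees(np.arctan2(v[1],v[0])).round(1))
H=np.mean(hs,0); print("housing",H)
for n,uv,z in(("knobtop",(182,220),115),("plateNO",(128,165),0),("plateNI",(311,167),0),("plateFO",(134,238),0)): print(n,atz(uv,z,P,W).round(1))
hsv=cv2.cvtColor(im,cv2.COLOR_BGR2HSV)
m=cv2.inRange(hsv,(100,150,60),(125,255,255)); k,l,st,ce=cv2.connectedComponentsWithStats(m); i=1+st[1:,4].argmax()
r=cv2.minAreaRect(np.argwhere(l==i)[:,::-1].astype(np.float32)); print(st[i],r)
x0,y0,w,h,_=st[i]
for z in(234,247):
  a,b,c=[atz(u,z,P,W)[:2] for u in((x0,y0+h/2-1),(x0+w,y0+h/2+1),ce[i])]; v=b-a
  print("bar",z,np.linalg.norm(v),np.degrees(np.arctan2(v[1],v[0]))-90,(a+b)/2,c)
# silhouette knob
m=cv2.inRange(hsv,(0,170,80),(4,255,255))|cv2.inRange(hsv,(174,170,80),(180,255,255)); m[:,320:]=0
k,l,st,ce=cv2.connectedComponentsWithStats(m); i=1+st[1:,4].argmax(); print(st[i],ce[i],atz(ce[i],92,P,W))
E
```

```text
housing side 71.8 99.4
housing side 73.0 9.4
housing side 74.7 98.3
housing side 71.6 7.1
housing [515.74494648 -59.65344799]
knobtop [ 526.3 -134.9  115. ]
plateNO [ 502.7 -234.5    0. ]
plateNI [472.  -30.3   0. ]
plateFO [ 586.7 -222.     0. ]
[ 429  251  180   36 5633] ((518.4893798828125, 268.732666015625), (179.1053924560547, 34.19700241088867), 0.49391689896583557)
bar 234 116.74260981213581 8.595500408446256 [491.82926885 107.75600814] [492.04437631 106.05698088]
bar 247 110.63901898587207 8.595500408446213 [488.69229549 100.4747402 ] [488.8961566   98.86454226]
[ 169  199   41   37 1000] [188.192 216.933] [ 528.30186889 -135.89177741   92.        ]
```

Both cameras put the knob at (528.3, -135.7) and the bar at (492.5, 106). Yaw is about 8.6° from the plate edge and the bar. I'll grasp the knob and try the first stroke pair.

```bash
cat >> h.py <<'E'
YAW=8.6; th=np.radians(YAW)
U=np.array([np.sin(th),-np.cos(th),0])   # bolt outward
X=np.array([np.cos(th),np.sin(th),0])    # chamber x
KNOB=np.array([528.3,-135.7,0]); BAR=np.array([492.5,106,0])
G0=np.array([*KNOB[:2],148.])
def stroke(lim,f=18,rate=30):
    s=env.read_state(); p=s["tool_pos"]; f0=abs(s["force"]@U)
    t=G0+U*lim; t[2]=p[2]
    hit=env.move_l(t,rate=rate,f_stop=f0+f); env.hold(.1)
    s=env.read_state(); d=(s["tool_pos"]-G0)@U
    print(f"t={s['time_s']:.1f} hit={hit} d={d:.2f} F={s['force'].round(1)} along={s['force']@U:.1f} w={s['width']:.1f}")
    return d
E
python3 - <<'E'
from h import *
d=np.load("w1.npz"); P=viewer.camera_params("wrist"); W=wpose(d["p"],d["q"])
for uv in((310,250),(347,250)): print("post edge along U from knob", (KNOB-atz(uv,205,P,W))@U)
env.reach(G0+[0,0,100],down(YAW))
print(env.move_l(G0,rate=120,f_stop=15), env.read_state()["tool_pos"])
set_gripper(15); s=env.read_state(); print(s["time_s"],s["width"],s["grip_force"],s["force"],s["tool_pos"])
cv2.imwrite("pics/w2.png",viewer.camera("wrist"))
if s["width"]>22:
    stroke(56); stroke(-14)
E
```

```text
post edge along U from knob 114.76618156512434
post edge along U from knob 139.56619156015373
False [ 528.79247498 -135.74712176  148.70712573]
6.1833 25.343229902914977 29.999788911591168 [0.29542784 1.74814042 0.61129057] [ 528.23973826 -135.5336209   147.94601491]
t=6.9 hit=True d=4.57 F=[0.8 3.9 4.4] along=-3.8 w=25.5
t=7.5 hit=True d=-7.18 F=[-0.5 -0.1  4.6] along=0.1 w=25.5
```

View pics/w2.png

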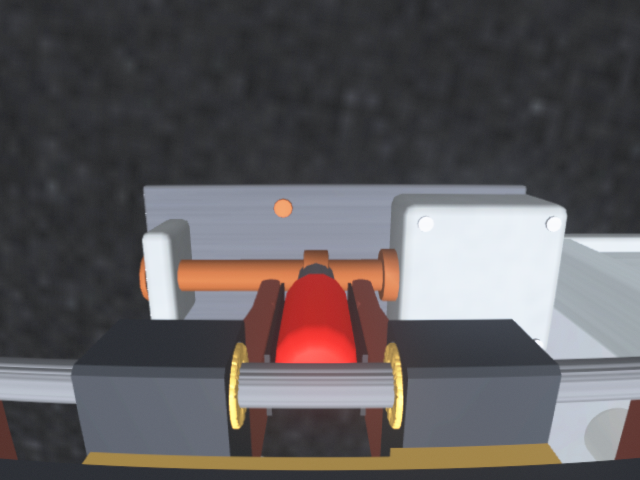

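The picture shows the red knob between the pads (320,310), clear of the housing. Width is 25.3 mm against the given 26. The 11.7 mm between the two stops matches the given jams (1 to 12 mm), so I'll keep stroking.

Run:
```python
from h import *
for i in range(6):
    if stroke(57,f=24)>30: break
    stroke(-16,f=24)
```

```text
t=8.5 hit=True d=4.74 F=[0.6 5.  5.5] along=-4.8 w=25.7
t=9.1 hit=True d=-7.37 F=[-1.5 -3.7  2.5] along=3.5 w=25.4
t=10.1 hit=True d=4.82 F=[-0.4  5.6  4.4] along=-5.6 w=25.2
t=10.7 hit=True d=-7.08 F=[-1.  -4.8  3.2] along=4.6 w=25.6
t=11.7 hit=True d=6.61 F=[-0.2  5.5  5.1] along=-5.4 w=25.3
t=12.3 hit=True d=-5.57 F=[-0.8 -5.3  2.7] along=5.1 w=25.2
t=13.3 hit=True d=8.17 F=[-0.6  4.9  5.5] along=-5.0 w=25.6
t=14.0 hit=True d=-4.44 F=[-0.7 -4.7  2. ] along=4.5 w=25.5
t=16.0 hit=True d=52.41 F=[-0.5  2.9  5.3] along=-3.0 w=25.2
```

The bolt ran to 52.4 mm, which is joint 59.7 mm, the end stop. I'll release it and take the bar.

Run:
```python
from h import *
set_gripper(60); p=env.read_state()["tool_pos"]
env.move_l(p+[0,0,200],rate=200); set_gripper(88)
Q=down(YAW-90); B=np.array([*BAR[:2],295.])
env.reach(B+[0,0,80],Q); env.hold(.1)
s=env.read_state(); im=viewer.camera("wrist"); cv2.imwrite("pics/w3.png",im)
P=viewer.camera_params("wrist"); W=wpose(s["tool_pos"],s["orientation"])
print(s["time_s"],s["qpos"][5])
print(env.move_l(B,rate=100,f_stop=12), env.read_state()["tool_pos"])
```

```text
20.4083 0.037783347320958435
False [492.86551055 106.06197012 295.49675102]
```

View pics/w3.png

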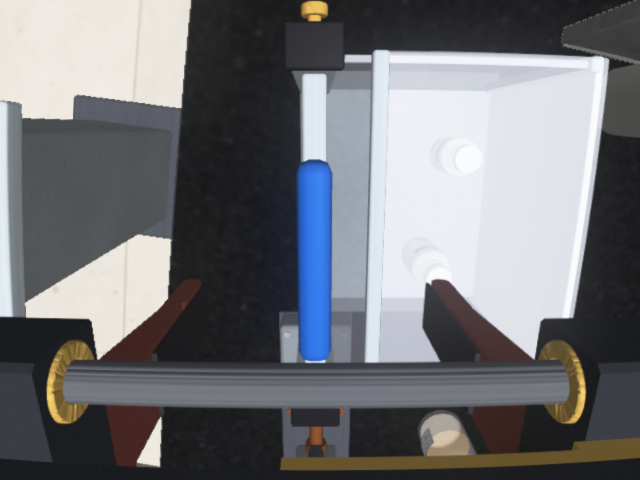

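The bar runs vertically in the picture through (315,260), midway between the fingers, and the tips went down without contact. I'll grip, lift 70 mm and look.

Run:
```python
from h import *
set_gripper(8); s=env.read_state(); print(s["time_s"],s["width"],s["grip_force"],s["force"].round(1)); z0=s["tool_pos"][2]
if s["width"]>14:
    for dz in(10,70):
        t=env.read_state()["tool_pos"]; t[2]=z0+dz
        hit=env.move_l(t,rate=70,f_stop=40); env.hold(.2)
        s=env.read_state(); print(dz,hit,s["tool_pos"][2]-z0,s["force"].round(1),s["width"])
    cv2.imwrite("pics/t4.png",cv2.resize(viewer.camera("top")[150:310,200:400],None,fx=4,fy=3.75*4/3.75,interpolation=cv2.INTER_CUBIC)[:600])
print(s["time_s"])
```

```text
22.4833 17.91439431932281 30.000112652778625 [-4.4 -1.3  2.9]
10 False 9.752016577718848 [-0.4 -0.  -5.3] 18.056733095777073
70 False 69.71642047906937 [-0.4 -1.1 -4.8] 17.770167531570195
24.1833
```

Run:
```python
from h import *
p=env.read_state()["tool_pos"]
hit=env.move_l(p-[0,0,9],rate=25,f_stop=4); env.hold(.2); s=env.read_state(); print(hit,s["tool_pos"][2]-p[2]+69.7,s["force"].round(1))
set_gripper(60); env.hold(.3)
p=env.read_state()["tool_pos"]
env.move_l(p+[0,0,90],rate=120); env.hold(.3)
s=env.read_state(); print(s["time_s"],s["force"].round(1),s["tool_pos"])
env.move_l(s["tool_pos"]+[-60,0,60],rate=150); env.hold(.2)
s=env.read_state(); im=viewer.camera("wrist"); cv2.imwrite("pics/w5.png",im)
P=viewer.camera_params("wrist"); W=wpose(s["tool_pos"],s["orientation"])
m=cv2.inRange(cv2.cvtColor(im,cv2.COLOR_BGR2HSV),(100,150,60),(125,255,255)); k,l,st,ce=cv2.connectedComponentsWithStats(m); i=1+st[1:,4].argmax()
print(st[i]); x,y,w,h,_=st[i]
for z in(247,307): print(z,np.linalg.norm(atz((x+w/2,y),z,P,W)-atz((x+w/2,y+h),z,P,W)),atz(ce[i],z-13,P,W))
cv2.imwrite("pics/t5.png",cv2.resize(viewer.camera("top")[150:300,200:400],None,fx=4,fy=4,interpolation=cv2.INTER_CUBIC))
```

```text
False 60.70376714298699 [ 0.   0.1 -6.3]
27.2667 [ 0.3 -0.2 -0. ] [491.70503389 105.86048433 445.12573348]
[ 385  168   33  149 3159]
247 126.96384869867941 [504.09600634 103.87816792 234.        ]
307 104.554269147175 [490.0598486  115.70398156 294.        ]
```

View pics/w5.png

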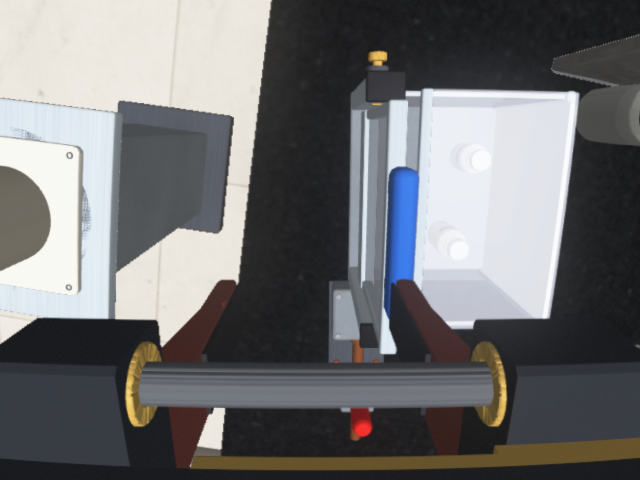

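View pics/t5.png

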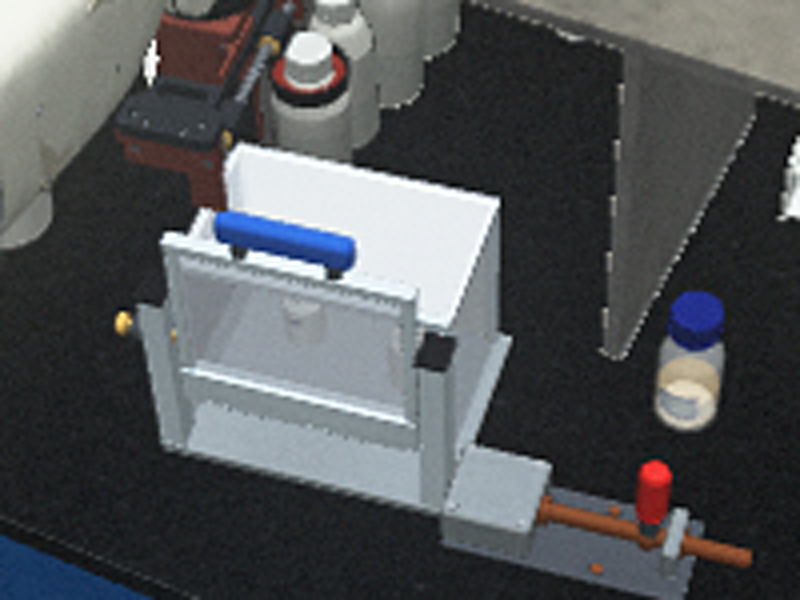

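The top view shows the sash up, with its bottom rail at about (300,405) above an open gap, and the bolt drawn out with its knob at (653,490) against the end bracket. The bar fits a height of 294 mm at x = 490, which is 60 mm up, and the vials are standing. Robot is clear, so I'm handing in.

```bash
python3 -c "
from station import workorder
print(workorder.sign_off())"
```

```text
the job is handed in; nothing more can be done
None
```

The bolt is freed and drawn out to its end stop, the sash rests about 60 mm up on its catch with the gripper clear, and the job is handed in; the station gave no verdict.

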